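# Set the die holder's click-stop dial to the fifth click

### The arm

A 6-joint arm with a two-finger parallel gripper is mounted at the origin on the work surface. World frame = base frame: x ahead of the robot, y to its left, z up, the work surface at z = 0. Lengths are in m, angles in degrees, forces in N, time in s.
With the tool pointing down it reaches from about 0.35 to 0.875 m from the base axis. Payload 4.2 kg.
Tool frame: the origin (TCP) lies midway between the tips of the shut fingers; the grasp point (between the pads) lies 19 mm behind it; z points along the fingers, x is the direction in which the jaws open and shut, and the axes are right-handed (so a half turn about z gives the same grasp; the last joint's range is limited). The gripper opens to 87 mm and grips with 3 to 60 N. Pads are 19 mm wide; open, the fingers measure 117 mm over their backs; the gripper's body (75 mm by 190 mm) begins 51 mm behind the grasp point.
Start: joints at [-55.6, 22.042, 0.453, 0, -68.411, -14.817], TCP at [0.21, -0.589, 0.223] pointing down, gripper open.
Joint ranges: [-179.83, 179.83], [-69.29, 118.12], [-61.27, 80.66], [-181.25, 117.63], [-171.15, -9.14], [-177.46, 177.46]. Speed limits (degrees/s): [159.86, 159.86, 180, 180, 180, 180].

### API

Orientations are given as a 3x3 rotation matrix whose columns are the frame's x, y, z axes.
In Python, from rig import get_state, snapshot, close_job gives the robot as it stands.
- The arm moves only by the tool arm_command, never from a script. Its argument "commands" is a list that holds one entry, the list of rows, each a list of 7 numbers: the gripper command: -1 is shut, 1 is fully open, values between are in proportion, then the shift along the world's x, y, z in m, then the turn, a rotation vector about the world's x, y, z in rad. A call has 1 to 5 rows; each row is the pose to reach, as a shift and turn from the pose commanded when the call began; what a row does not reach only later rows make up. A row lasts 1/10 s, in which the tool goes at most 50 mm and 8.59 degrees, less where a joint would pass 70% of its speed; a pose out of reach is approached as far as the arm can. A call with a gripper value outside its range is refused whole. The fingers move at their own pace and stop on an object; "squeeze" is the grip in N (left out, the last holds). Time passes only in rows, so rows that repeat a pose let the fingers close. It gives the time, the measured TCP pose, the force and the opening at its end, in the units of the state.
- get_state(): the state, without advancing time (a new reading comes with each control period).
- snapshot(name): name is "scene" or "top" or "wrist"; returns a dict with "image" (384x512x3 uint8, blue, green, red), "K" (3x3 intrinsics, pixels), "R" (3x3) and "t" (3): a world point X has camera coordinates R X + t. Camera axes: x right, y down, z forward; pixel columns grow to the right and rows downward; lengths in m; the calibration is good to about 2 mm. The wrist camera is an equidistant fisheye: a pixel r from the principal point sees the ray r / f radians off the axis. A picture is of the moment at which its call begins. There is no depth.
- close_job(): hands the job in, once; it reports no verdict.
The state is a dict: "t": time; "joint_positions": joint angles; "qvel": joint speeds; "joint_efforts": joint torques, N m; "eef_pos": TCP position; "orientation": TCP orientation; "contact_force": force on the tool from outside, world axes, zero at the start; "moment": the same for the moment, N m; "width": finger opening in m.
Only numpy, scipy, OpenCV 4.12 (cv2) and the standard library are available. Lean on these libraries where they do the work, as an engineer would, in place of code of your own. Each camera call takes 0.05 s, during which the arm holds its last target.

### The job

Set the click-stop dial on the rectangular die holder to the fifth click: count the clicks clockwise from the broad mark at its stop, five in all including any already made, let it settle there and let go. Leave the dial on the round setter as it is.

Things in the scene. Friction and masses are not known exactly. Their poses are not given: they have to be found in the camera images.
- dial (a joint): Angle of the die holder's dial, rad: 0 at its stop, growing clockwise seen from above, up to 2.79. It clicks into a rest every 20 degrees (0.349 rad): click 1 at 0.349, click 2 at 0.698, click 5 at 1.745. Let go between two, it springs to the nearer. It starts resting on click 1, 2 or 3. A click takes about 0.08 Nm.
- dial_grip (a point): Centre of that dial's steel grip bar, on the dial's upright axis, 73 mm above the table. Bar: 72 mm long (this point's x axis), 16 mm thick (y); its top is 15 mm above this point; the dark 80 mm disc it stands on is 18 mm below. The axes turn with the dial (yaw falls as the joint grows). The pointer end, with a black line on top, is towards -x.
- holder: Rectangular die holder, fixed grey block 180 x 120 x 45 mm high. Origin: under the dial's axis; block spans x -60 to 120 mm, y +-60. Two round dies are let into its top at x = 92, the end away from the dial. White marks round the dial: a broad long one at the stop (towards -x), then 8 thin ones clockwise, 20 degrees apart; the pointer end is over the current click's mark.
- spare_dial_tip (a point): Pointer end of the bar on the other setter (fixed grey round drum, 132 mm across, 45 mm high, no dies in it, same dial and marks), 73 mm above the table; its dial's axis lies 34 mm along this point's +x. Leave it. The two setters, 0.32 m or more apart, may swap sides. Loose round dies up to 30 mm high lie about and between.

How it is judged (in metres and radians):
At the end, for the whole second after the job is handed in: The dial on the rectangular holder rests on the fifth click from its stop (100 degrees, within 10), at rest, and the round setter's dial is as it was (its pointer end within 8 mm of where it started) (value of joint dial between 1.57 and 1.92 rad and velocity of joint dial between -0.1 and 0.1 rad/s and distance of spare_dial_tip from where it was at the start of the episode below 0.008 m); the robot touches nothing.
It fails at once if the dial on the round setter is turned by a click (distance of spare_dial_tip from where it was at the start of the episode above 0.008 m).
It also fails if it takes over 32 s, if anything falls off the work surface, if the arm or the gripper's body presses on something with over 40 N, if the wrist force passes 120 N, or if a joint passes its speed limit or range.

## Working session

There is one attempt and no reset: what is moved stays moved. The work goes in short steps, Python scripts to look and compute and a tool call to move; the robot and the scene stay as the last step left them, time stands still between calls to the robot, and variables do not carry over. Pictures are saved under pics/ and viewed, and the job is handed in when it is done.

Besides the shell and the picture viewer there is one more tool, called after "Request:" as name(argument=value, ...), one argument or row to a line, values as JSON. arm_command: Moves the arm, as the interface text tells. Its arguments: {"type":"object","properties":{"commands":{"type":"array"},"squeeze":{"type":"number"}},"required":["commands"]}

```bash
mkdir -p pics; ls
python3 - <<'E'
from rig import *
import cv2,numpy as np
s=get_state();print(s)
for n in ("scene","top","wrist"):
    d=snapshot(n);cv2.imwrite(f"pics/{n}0.png",d["image"]);np.savez(f"pics/{n}0.npz",**{k:d[k] for k in("image","K","R","t")})
    print(n,d["K"],d["R"],d["t"])
E
```

```text
pics
{'t': 0.0, 'joint_positions': array([-5.56015668e+01,  2.20907853e+01,  3.79755208e-01, -2.81224412e-02,
       -6.84110659e+01, -1.48181128e+01]), 'qvel': array([-0.04033889,  0.00040063,  0.03681953,  0.04468464, -0.03815473,
        0.00076151]), 'joint_efforts': array([-2.35949884e-06, -3.90667748e+01,  1.87410718e+01,  4.21991050e+00,
        1.10174494e-02, -2.12602786e-04]), 'eef_pos': array([ 0.20928341, -0.5882807 ,  0.22146143]), 'orientation': array([[-3.34956459e-01,  9.42233244e-01, -8.27273309e-04],
       [ 9.42231093e-01,  3.34957464e-01,  2.01613360e-03],
       [ 2.17676947e-03, -1.04165664e-04, -9.99997625e-01]]), 'contact_force': array([ 0.2615845 ,  1.22896616, -0.19552721]), 'moment': array([-0.02021822, -0.01177131, -0.03700513]), 'width': 0.08707592712177402}
scene [[357.07478094   0.         253.67142563]
 [  0.         357.07478094 192.17926284]
 [  0.           0.           1.        ]] [[ 0.55551445  0.83131372  0.01792172]
 [ 0.44802749 -0.28109235 -0.84868042]
 [-0.70048202  0.47948366 -0.52860226]] [-0.29862918 -0.16195279  1.08786226]
top [[481.06282457   0.         262.71714599]
 [  0.         481.06282457 186.21401993]
 [  0.           0.           1.        ]] [[-0.02644201 -0.99947371  0.01879174]
 [-0.98819972  0.02329739 -0.15138873]
 [ 0.15087126 -0.02257301 -0.98829567]] [0.00143265 0.52662436 0.92220066]
wrist [[297.31863964   0.         252.26815014]
 [  0.         297.31863964 188.86792882]
 [  0.           0.           1.        ]] [[-0.33577542  0.94193982  0.00206015]
 [ 0.90481951  0.32193355  0.27867622]
 [ 0.261833    0.09543669 -0.9603829 ]] [ 0.62356159 -0.03438526  0.38968625]
```

View pics/top0.png

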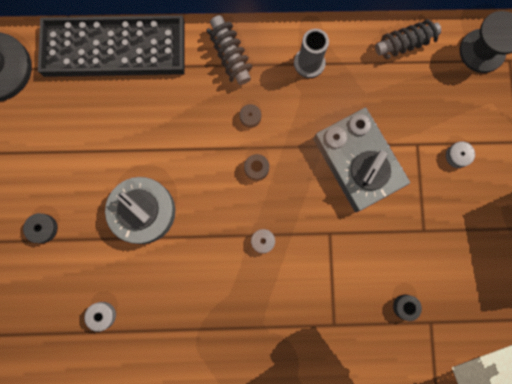

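View pics/scene0.png

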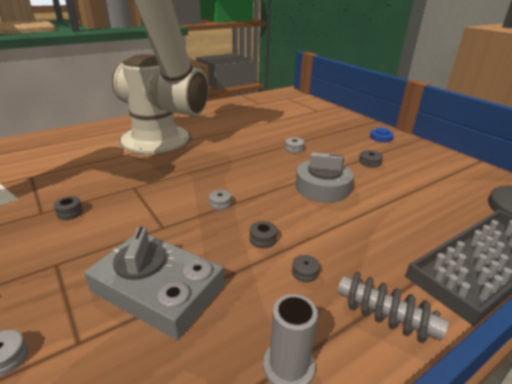

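View pics/wrist0.png

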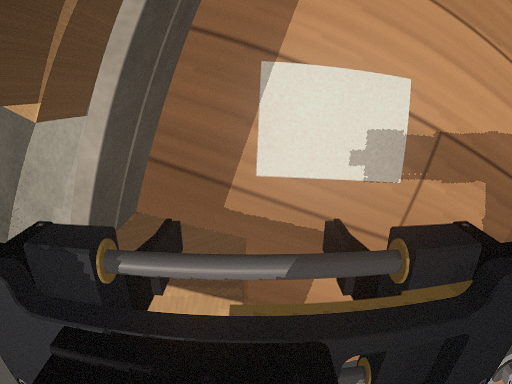

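Top view: the holder's dial is near (371,170), with its dies at (336,137) and (360,125). The round drum is near (140,210). I'll zoom in on the dial and measure it.

```bash
cat > h.py <<'E'
import numpy as np,cv2
def load(f):
    d=np.load(f);return {k:d[k] for k in d}
def ray(d,uv):
    K,R,t=d["K"],d["R"],d["t"]
    x=np.array([(uv[0]-K[0,2])/K[0,0],(uv[1]-K[1,2])/K[1,1],1.])
    return -R.T@t,R.T@x
def onz(d,uv,z):
    c,v=ray(d,uv);return c+v*(z-c[2])/v[2]
def tri(d1,u1,d2,u2):
    c1,v1=ray(d1,u1);c2,v2=ray(d2,u2)
    s=np.linalg.lstsq(np.c_[v1,-v2],c2-c1,rcond=None)[0]
    a=c1+v1*s[0];b=c2+v2*s[1];return (a+b)/2,np.linalg.norm(a-b)
E
python3 - <<'E'
from h import *
d=load("pics/top0.npz");i=d["image"]
cv2.imwrite("pics/topz.png",cv2.resize(i[105:215,310:415],None,fx=5.4,fy=5.4,interpolation=cv2.INTER_CUBIC))
d=load("pics/scene0.npz");i=d["image"]
cv2.imwrite("pics/scz.png",cv2.resize(i[220:345,80:230],None,fx=4.8,fy=4.8,interpolation=cv2.INTER_CUBIC))
E
```

```text
(no output)
```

View pics/topz.png

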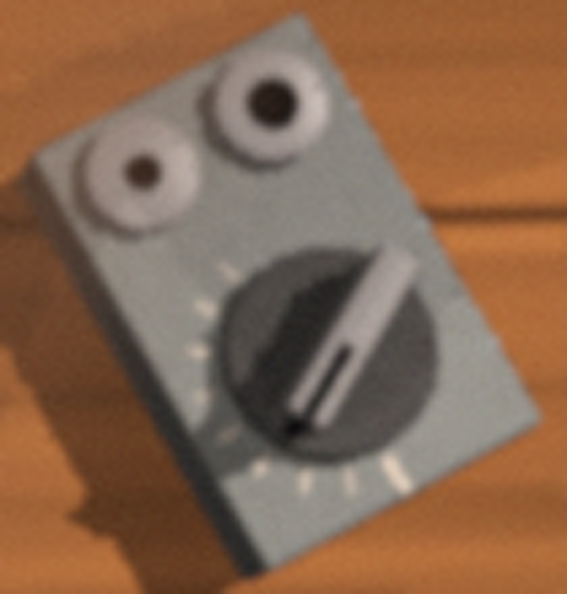

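View pics/scz.png

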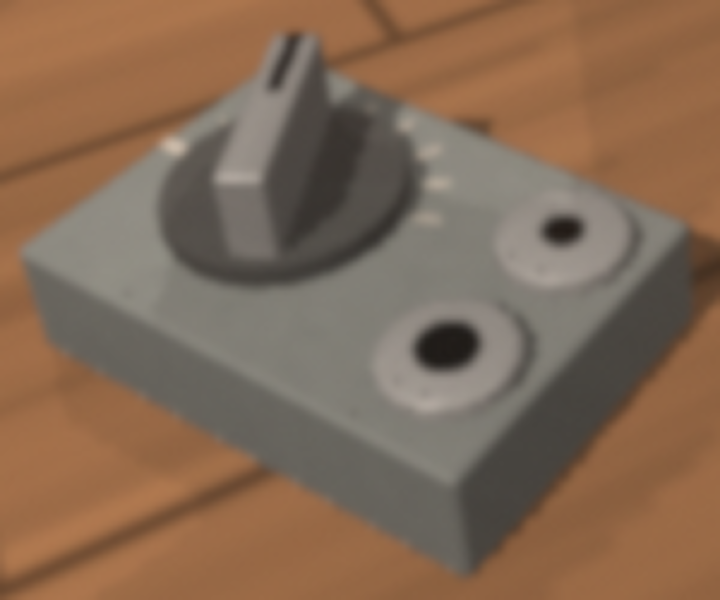

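Run:
```python
from h import *
T=load("pics/top0.npz");S=load("pics/scene0.npz")
tz=lambda p:((p[0]+.5)/5.4-.5+310,(p[1]+.5)/5.4-.5+105)
sz=lambda p:((p[0]+.5)/4.8-.5+80,(p[1]+.5)/4.8-.5+220)
P=[(285,406),(322,428)];F=[(384,242),(420,266)]
PS=[(280,33),(320,38)];FS=[(214,180),(272,181)]
m=lambda a:np.mean(a,axis=0)
for a,b in((P,PS),(F,FS)):
    print("tri",tri(T,tz(m(a)),S,sz(m(b))))
p=onz(T,tz(m(P)),.088);f=onz(T,tz(m(F)),.088)
c=(p+f)/2;print("bar c",c,"len",np.linalg.norm(p-f),"pointer dir deg",np.degrees(np.arctan2(*(p-f)[[1,0]])))
p2=onz(S,sz(m(PS)),.088);f2=onz(S,sz(m(FS)),.088)
print("scene",(p2+f2)/2,np.linalg.norm(p2-f2),np.degrees(np.arctan2(*(p2-f2)[[1,0]])))
for q in[(400,473),(350,483),(305,483),(260,468),(229,435),(200,397),(197,350),(205,308),(230,270)]:
    w=onz(T,tz(q),.045)-c;print(q,np.degrees(np.arctan2(w[1],w[0])),np.hypot(w[0],w[1]))
# block corners z=.045
C=[onz(T,tz(q),.045) for q in[(37,160),(303,13),(541,417),(262,572)]]
for a,b in zip(C,C[1:]+C[:1]): print(a,np.linalg.norm(b-a),np.degrees(np.arctan2(*(b-a)[[1,0]])))
print("corner tri",tri(T,tz((303,13)),S,sz((460,487))))
D=[onz(T,tz(q),.045) for q in[(145,173),(273,103)]];
axis=m(D)-c;print("dies",np.linalg.norm(axis[:2]),np.degrees(np.arctan2(axis[1],axis[0])))
```

```text
tri (array([ 0.52294615, -0.20799587,  0.0880253 ]), np.float64(0.0005537518394899226))
tri (array([ 0.58150362, -0.24646954,  0.08697348]), np.float64(0.0007884223800885497))
bar c [ 0.55210124 -0.2271496   0.088     ] len 0.06990497038259638 pointer dir deg 146.25694293108944
scene [ 0.55284119 -0.22727949  0.088     ] 0.07122080429769495 147.65896181112691
(400, 473) -149.94078837623692 0.05095066242148122
(350, 483) -171.9134989255101 0.04785590266907735
(305, 483) 168.04272046868917 0.04802358025963786
(260, 468) 147.31630609900367 0.0487117883116457
(229, 435) 127.4275732285076 0.04674154989066369
(200, 397) 106.44708866181637 0.04913753579313546
(197, 350) 85.38655171239358 0.04746127957379442
(205, 308) 65.6737429457065 0.04771243188746501
(230, 270) 44.51438951070843 0.04754694165364593
[ 0.62980147 -0.12339171  0.045     ] 0.11746469475197441 -61.972930344284606
[ 0.6849968  -0.22708081  0.045     ] 0.17624757845498606 -153.17618591374648
[ 0.52771375 -0.30661227  0.045     ] 0.12055896120403882 117.22046800121487
[ 0.4725682  -0.19940485  0.045     ] 0.17464334656751387 25.80106434577819
corner tri (array([ 0.68573432, -0.22650398,  0.04377696]), np.float64(0.0018854018953528356))
dies 0.09315111062998917 24.362903665361895
```

The holder measurements agree:
- **Dial axis:** about (0.552, −0.227). Both views agree, and so does the centre of the block's corners.
- **Bar top:** triangulates at 87–88 mm.
- **Stop:** at yaw −153°.
- **Pointer:** at yaw 147°, over the third mark, so the dial starts on click 3. It needs +2 clicks, which is 40° clockwise.

To grasp across the bar, the tool's x axis must point at yaw 57°. It is at 109.6° now.

Request:
arm_command(
  commands=[
    [[1,0.031,0.0325,0,0,0,-0.14],[1,0.062,0.065,0,0,0,-0.28],[1,0.093,0.0975,0,0,0,-0.42],[1,0.124,0.13,0,0,0,-0.56],[1,0.155,0.1625,0,0,0,-0.7]],
  ],
)

```text
t: 0.65
eef_pos: [0.3648, -0.4254, 0.2224]
orientation: [[0.354, 0.935, -0.0], [0.935, -0.354, 0.0], [0.0, -0.0, -1.0]]
contact_force: [0.8, -0.5, 0.2]
width: 0.087
```

Request:
arm_command(
  commands=[
    [[1,0.031,0.0325,0,0,0,-0.14],[1,0.062,0.065,0,0,0,-0.218],[1,0.093,0.0975,0,0,0,-0.218],[1,0.124,0.13,0,0,0,-0.218],[1,0.155,0.1625,0,0,0,-0.218]],
  ],
)

```text
t: 1.15
eef_pos: [0.5198, -0.2628, 0.2224]
orientation: [[0.543, 0.84, -0.0], [0.84, -0.543, 0.0], [-0.0, -0.0, -1.0]]
contact_force: [1.1, -0.8, -0.5]
width: 0.0872
```

Request:
arm_command(
  commands=[
    [[1,0.032,0.0365,0,0,0,0],[1,0.032,0.0365,0,0,0,0],[1,0.032,0.0365,0,0,0,0]],
  ],
)

```text
t: 1.45
eef_pos: [0.5513, -0.2268, 0.2219]
orientation: [[0.541, 0.841, -0.001], [0.841, -0.541, 0.0], [-0.0, -0.001, -1.0]]
contact_force: [-0.8, -1.2, 0.1]
width: 0.087
```

Run:
```python
from rig import *
import cv2,numpy as np
s=get_state();print(s["t"],s["eef_pos"],s["orientation"],s["contact_force"],s["moment"])
for n in ("top","wrist"):
    d=snapshot(n);cv2.imwrite(f"pics/{n}1.png",d["image"]);np.savez(f"pics/{n}1.npz",**{k:d[k] for k in("image","K","R","t")})
```

```text
1.45 [ 0.55134006 -0.22678898  0.22185465] [[ 5.40789736e-01  8.41156695e-01 -1.36972472e-03]
 [ 8.41157672e-01 -5.40789864e-01  3.06543702e-04]
 [-4.82881958e-04 -1.31793015e-03 -9.99999015e-01]] [-0.75513086 -1.21563844  0.08553086] [-0.13144026 -0.01697761  0.03180095]
```

View pics/wrist1.png

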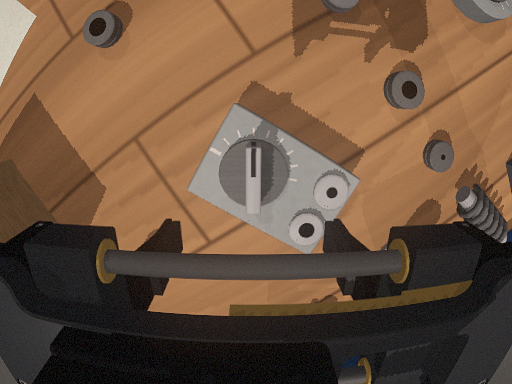

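The wrist view shows the bar nearly upright in the image, from about (253,145) at the pointer to (253,212). I'll measure it as an independent check.

```bash
cat >> h.py <<'E'
def fray(d,uv):
    K,R,t=d["K"],d["R"],d["t"]
    v=np.array([uv[0]-K[0,2],uv[1]-K[1,2]]);r=np.hypot(*v);th=r/K[0,0]
    x=np.r_[v/max(r,1e-9)*np.sin(th),np.cos(th)];return -R.T@t,R.T@x
def fonz(d,uv,z):
    c,v=fray(d,uv);return c+v*(z-c[2])/v[2]
E
python3 - <<'E'
from h import *
d=load("pics/wrist1.npz");i=d["image"]
cv2.imwrite("pics/w1z.png",cv2.resize(i[115:225,200:310],None,fx=5.4,fy=5.4,interpolation=cv2.INTER_CUBIC))
E
```

```text
(no output)
```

View pics/w1z.png

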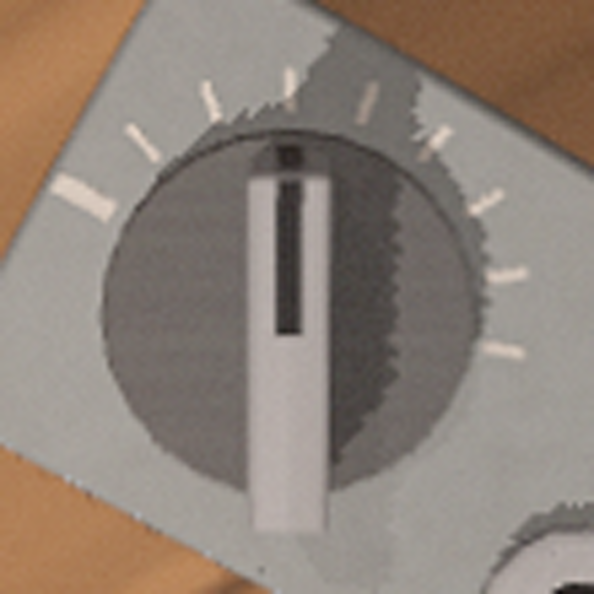

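The pointer (crop 289,155) clearly sits on the third thin mark after the broad one, so the dial is on click 3.

Run:
```python
from h import *
d=load("pics/wrist1.npz");T=load("pics/top0.npz")
z=lambda p:((p[0]+.5)/5.4-.5+200,(p[1]+.5)/5.4-.5+115)
p=fonz(d,z((289,178)),.088);f=fonz(d,z((290,533)),.088)
print((p+f)/2,np.linalg.norm(p-f),np.degrees(np.arctan2(*(p-f)[[1,0]])))
a,b=np.mean([(248,178),(248,533)],0),np.mean([(330,178),(328,533)],0)
print("thick",np.linalg.norm(fonz(d,z(a),.088)-fonz(d,z(b),.088)))
for q in[(83,197),(142,142),(210,102),(290,90),(368,103),(438,138),(487,203),(507,275),(503,350)]:
    w=fonz(d,z(q),.045)-(p+f)/2;print(q,np.degrees(np.arctan2(w[1],w[0])),np.hypot(w[0],w[1]))
# height of bar ends from wrist/top
tz=lambda p:((p[0]+.5)/5.4-.5+310,(p[1]+.5)/5.4-.5+105)
for u,v in(((303.5,417),(289,178)),((402,254),(290,533))):
    c1,v1=ray(T,tz(u));c2,v2=fray(d,z(v))
    s=np.linalg.lstsq(np.c_[v1,-v2],c2-c1,rcond=None)[0];print((c1+v1*s[0]+c2+v2*s[1])/2,np.linalg.norm(c1+v1*s[0]-c2-v2*s[1]))
```

```text
[ 0.55312552 -0.2265793   0.088     ] 0.06995778485458043 147.4196947297278
thick 0.015379262680661733
(83, 197) -152.31155245946152 0.050614352305371146
(142, 142) -172.421948391915 0.048118785058106316
(210, 102) 167.50478685274678 0.0480718678675418
(290, 90) 147.01502977404954 0.047594277136813086
(368, 103) 126.93367137770552 0.047858501618226086
(438, 138) 107.21567524613319 0.04902022314681321
(487, 203) 86.43024951607242 0.04846971302148396
(507, 275) 66.78505263342291 0.047762278431477304
(503, 350) 46.56147680862359 0.04759827777988552
[ 0.52344824 -0.2078597   0.08725557] 0.0005954705049389271
[ 0.57800115 -0.24250259  0.10230207] 1.7632402540810566e-06
```

Centre, yaw and height all agree. The far-end height from this pair is poor because the rays are close to parallel. I'll descend to TCP z ≈ 0.062, with the tips 7 mm above the disc.

Request:
arm_command(
  commands=[
    [[1,0.001,0,-0.04,0,0,0],[1,0.001,0,-0.08,0,0,0],[1,0.001,0,-0.12,0,0,0],[1,0.001,0,-0.145,0,0,0],[1,0.001,0,-0.16,0,0,0]],
  ],
)

```text
t: 2.05
eef_pos: [0.5494, -0.229, 0.06]
orientation: [[0.545, 0.838, -0.004], [0.838, -0.545, 0.001], [-0.002, -0.004, -1.0]]
contact_force: [-0.2, 0.4, 0.1]
width: 0.0869
```

Request:
arm_command(
  commands=[
    [[-1,0,0,0,0,0,0],[-1,0,0,0,0,0,0],[-1,0,0,0,0,0,0],[-1,0,0,0,0,0,0],[-1,0,0,0,0,0,0]],
  ],
  squeeze=20,
)

```text
t: 2.55
eef_pos: [0.5524, -0.2281, 0.0636]
orientation: [[0.543, 0.84, 0.002], [0.84, -0.543, -0.0], [0.001, 0.002, -1.0]]
contact_force: [-0.1, -0.5, -0.3]
width: 0.0548
```

Run:
```python
from rig import *
s=get_state();print(s)
```

```text
{'t': 2.55, 'joint_positions': array([-6.92388940e+00,  2.82429122e+01, -1.48577181e+01,  2.73290966e-03,
       -4.67893851e+01, -1.15946186e+02]), 'qvel': array([ 0.15164158,  0.32856514, -0.35418531, -0.05552514,  0.03141675,
       -0.02056362]), 'joint_efforts': array([-6.24310062e-02, -4.01997292e+01,  1.46566862e+01,  3.26136522e+00,
       -8.16973276e-02,  1.17559534e-04]), 'eef_pos': array([ 0.55242433, -0.22806909,  0.06358411]), 'orientation': array([[ 5.42707679e-01,  8.39919496e-01,  1.90140236e-03],
       [ 8.39921259e-01, -5.42708217e-01, -2.65919293e-04],
       [ 8.08555883e-04,  1.74134470e-03, -9.99998157e-01]]), 'contact_force': array([-0.08940474, -0.49991481, -0.34295273]), 'moment': array([-0.02570058,  0.00176638, -0.02055211]), 'width': 0.05476922671268304}
```

Request:
arm_command(
  commands=[
    [[-1,0,0,0,0,0,0],[-1,0,0,0,0,0,0],[-1,0,0,0,0,0,0],[-1,0,0,0,0,0,0],[-1,0,0,0,0,0,0]],
  ],
)

```text
t: 3.05
eef_pos: [0.5521, -0.2278, 0.0625]
orientation: [[0.543, 0.84, 0.0], [0.84, -0.543, 0.0], [0.0, 0.0, -1.0]]
contact_force: [0.5, 0.2, -1.1]
width: 0.0157
```

Request:
arm_command(
  commands=[
    [[-1,0,0,0,0,0,0],[-1,0,0,0,0,0,0],[-1,0,0,0,0,0,0]],
  ],
)

```text
t: 3.35
eef_pos: [0.5521, -0.2278, 0.0625]
orientation: [[0.543, 0.84, 0.0], [0.84, -0.543, 0.0], [0.0, 0.0, -1.0]]
contact_force: [0.4, 2.0, 0.8]
width: 0.0157
```

The bar is gripped at 15.7 mm with almost no side force. Now I'll turn 40° clockwise (−0.70 rad) gently.

Request:
arm_command(
  commands=[
    [[-1,0,0,0,0,0,-0.07],[-1,0,0,0,0,0,-0.14],[-1,0,0,0,0,0,-0.21],[-1,0,0,0,0,0,-0.28],[-1,0,0,0,0,0,-0.35]],
  ],
)

```text
t: 3.85
eef_pos: [0.5521, -0.2277, 0.0625]
orientation: [[0.799, 0.601, 0.0], [0.601, -0.799, 0.0], [0.0, -0.0, -1.0]]
contact_force: [0.3, 0.9, -0.4]
width: 0.0158
```

Request:
arm_command(
  commands=[
    [[-1,0,0,0,0,0,-0.07],[-1,0,0,0,0,0,-0.14],[-1,0,0,0,0,0,-0.21],[-1,0,0,0,0,0,-0.28],[-1,0,0,0,0,0,-0.35]],
  ],
)

```text
t: 4.35
eef_pos: [0.5522, -0.2277, 0.0625]
orientation: [[0.957, 0.29, 0.0], [0.29, -0.957, 0.0], [0.0, -0.0, -1.0]]
contact_force: [0.5, 1.4, -0.2]
width: 0.0161
```

Request:
arm_command(
  commands=[
    [[-1,0,0,0,0,0,0],[-1,0,0,0,0,0,0],[-1,0,0,0,0,0,0]],
  ],
)

```text
t: 4.65
eef_pos: [0.5522, -0.2277, 0.0625]
orientation: [[0.956, 0.294, 0.0], [0.294, -0.956, 0.0], [0.0, -0.0, -1.0]]
contact_force: [0.8, 2.3, -0.7]
width: 0.0155
```

Run:
```python
from rig import *
import cv2,numpy as np
s=get_state();print(s["t"],s["joint_positions"],s["moment"],s["contact_force"],s["width"])
o=s["orientation"];print("yaw",np.degrees(np.arctan2(o[1,0],o[0,0])))
d=snapshot("wrist");cv2.imwrite("pics/wrist2.png",d["image"])
```

```text
4.65 [-6.90064913e+00  2.83288246e+01 -1.48898844e+01 -2.05086242e-02
 -4.67582196e+01 -1.55996086e+02] [ 0.71063356 -0.37236058  0.05070904] [ 0.84150877  2.29392405 -0.65551515] 0.015526863061289826
yaw 17.08921697855294
```

View pics/wrist2.png

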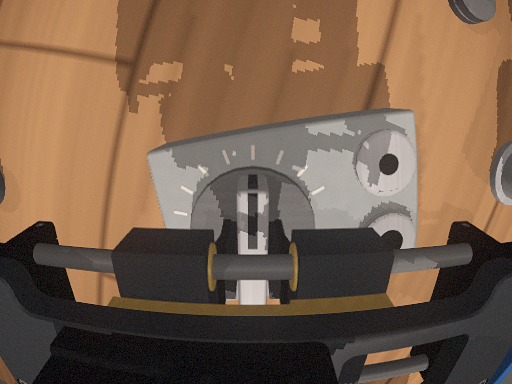

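The pointer at (253,180) lines up with the mark at (253,152), and three marks remain clockwise of it, so it is on click 5. Releasing and lifting.

Request:
arm_command(
  commands=[
    [[1,0,0,0,0,0,0],[1,0,0,0,0,0,0],[1,0,0,0,0,0,0],[1,0,0,0,0,0,0],[1,0,0,0,0,0,0]],
  ],
)

```text
t: 5.2
eef_pos: [0.5518, -0.2281, 0.0626]
orientation: [[0.956, 0.293, -0.0], [0.293, -0.956, -0.0], [-0.0, 0.0, -1.0]]
contact_force: [-0.1, 0.1, 0.2]
width: 0.0482
```

Request:
arm_command(
  commands=[
    [[1,0,0,0,0,0,0],[1,0,0,0,0,0,0],[1,0,0,0,0,0,0],[1,0,0,0,0,0,0],[1,0,0,0,0,0,0]],
  ],
)

```text
t: 5.7
eef_pos: [0.5519, -0.2279, 0.0625]
orientation: [[0.956, 0.293, -0.0], [0.293, -0.956, 0.0], [-0.0, -0.0, -1.0]]
contact_force: [-0.3, -0.5, 0.8]
width: 0.0844
```

Request:
arm_command(
  commands=[
    [[1,0,0,0.03,0,0,0],[1,0,0,0.06,0,0,0],[1,0,0,0.1,0,0,0],[1,0,0,0.14,0,0,0],[1,0,0,0.16,0,0,0]],
  ],
)

```text
t: 6.2
eef_pos: [0.5534, -0.2284, 0.227]
orientation: [[0.956, 0.293, 0.006], [0.293, -0.956, -0.002], [0.005, 0.004, -1.0]]
contact_force: [0.7, -0.4, 0.3]
width: 0.0868
```

Request:
arm_command(
  commands=[
    [[1,0,0,0,0,0,0],[1,0,0,0,0,0,0],[1,0,0,0,0,0,0]],
  ],
)

```text
t: 6.5
eef_pos: [0.5511, -0.2276, 0.2209]
orientation: [[0.956, 0.293, -0.003], [0.293, -0.956, 0.001], [-0.003, -0.002, -1.0]]
contact_force: [-0.2, -0.5, -0.5]
width: 0.0871
```

Run:
```python
from rig import *
from h import *
s=get_state();print(s["t"],s["eef_pos"],s["contact_force"],s["width"])
for n in("wrist","top","scene"):
    d=snapshot(n);np.savez(f"pics/{n}3.npz",**{k:d[k] for k in("image","K","R","t")})
    i=d["image"]
    if n=="wrist": cv2.imwrite("pics/w3.png",cv2.resize(i[105:245,190:330],None,fx=4.2,fy=4.2,interpolation=cv2.INTER_CUBIC))
    if n=="scene":
        a=load("pics/scene0.npz")["image"];c=(slice(140,210),slice(285,365))
        f=lambda q:cv2.resize(q[c],None,fx=4.5,fy=4.5,interpolation=cv2.INTER_CUBIC)
        cv2.imwrite("pics/drum.png",np.hstack([f(a),f(i)])); print("drum diff",cv2.absdiff(a[c],i[c]).max(),cv2.absdiff(a[c],i[c]).mean())
```

```text
6.5 [ 0.55105678 -0.22763683  0.22087085] [-0.18064692 -0.47776562 -0.48747603] 0.0871330141370708
drum diff 54 13.547142857142857
```

View pics/w3.png

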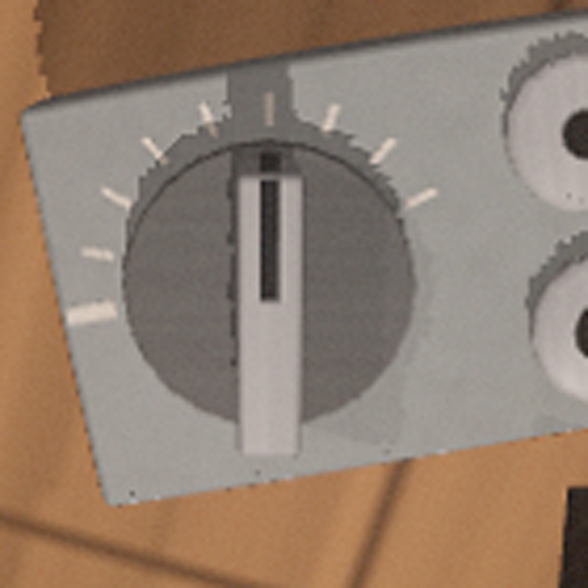

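View pics/drum.png

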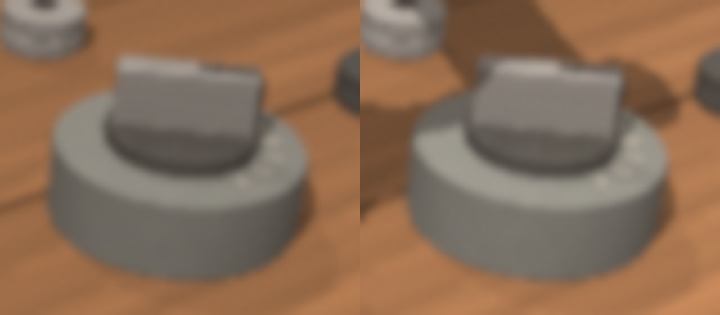

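After letting go, the pointer (crop 268,160) rests on the fifth thin mark: 1 (97,253), 2 (117,197), 3 (153,150), 4 (207,117), 5 (268,108). The drum's bar looks the same in both crops, with only a shadow moved. Handing in.

Run:
```python
from rig import *
s=get_state();print(s["t"],s["qvel"],s["contact_force"])
print(close_job())
```

```text
6.65 [ 0.04745643 -0.05808026  0.44959653  0.15598626 -0.12097746  0.11142432] [-0.81816521  0.28847656 -0.02826855]
the job is handed in; nothing more can be done
None
```

The rectangular holder's dial is set to the fifth click and released, and the job was handed in at 6.65 s. It started on click 3, so I gripped the bar, turned it 40° clockwise (two clicks), opened the gripper and lifted it clear.

**Final checks:**
- **Dial:** after release, the wrist picture shows the pointer on the fifth thin mark from the broad one.
- **Forces:** wrist force was about 1 N at hand-in, with the gripper about 0.13 m above the bar's top and touching nothing. The highest force reported during the turn was about 2.5 N.
- **Round setter:** its bar looks unchanged by eye in before and after pictures. The pixel difference there (mean 13.5, max 54) told me little because the arm's shadow crossed it, and I did not measure the pointer tip itself.

**One disagreement:** the height of the bar's far end came out at 102 mm from the top and wrist views, against 87–88 mm elsewhere and in the text. Those two rays were nearly parallel, so I disregarded it.

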